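# Seat the sample-pot lids and hold the carrier off the balance

## Task

Press both blue lids of the two-pot sample carrier fully home while it still stands on the balance pan. Then take the carrier by its green handle, lift it at least 8 cm clear of the pan and keep it steady and level in the air so that the balance can re-zero: finish while holding it, do not put it down. Do not tip the carrier on the way, and leave the other things on the bench where they are.

Things in the scene. Friction and masses are not known exactly. Their poses are not given: they have to be found in the camera images.
- carrier: loose carrier, about 0.4 to 0.8 kg: aluminium base plate 90 x 205 x 8 mm (x, y, z) with a steel pot (58 mm diameter, rim 78 mm above the carrier's underside) at each end, centred 68 mm to +y and -y, and a green handle bar between them. It stands upright on the balance pan. Origin: centre of the underside; z up, y along the row of pots and along the handle. Each pot is closed by a flat-topped push-in blue lid
- handle (a point): centre of the green handle bar, 125 mm above the carrier's underside, on its centre of mass line: the bar is 16 mm thick (x), 66 mm long (y), 22 mm high (z), its ends carried by two upright 10 mm rods 24 mm either side (along y) of the centre. The space below the bar and to its x sides is free. Axes as the carrier
- lid_a_top (a point): centre of the top face of the lid on the +y pot: blue disc, 58 mm diameter, 12 mm thick, moving along the carrier's z. Fully home its top is 90 mm above the carrier's underside, and the blue disc lies flat on the steel rim; not home, it stands proud and a white band shows under it
- lid_a (a joint): travel of the +y lid: 0 = 10 mm proud, 0.010 m = fully home. It starts 4 to 10 mm proud. It slides with about 7 N of friction at slow speed, a little more when faster, then stops hard on the rim and stays where it was pushed
- lid_b_top (a point): the same for the lid on the -y pot
- lid_b (a joint): the same for the -y lid
- balance: white bench balance fixed to the bench, body 240 x 210 mm (x, y) reaching 140 mm to -x and 100 mm to +x of the origin, that carries the carrier on its pan; its dark display is on the -x side. Origin: centre of the pan, at bench height
- pan (a point): centre of the top face of the balance's steel pan (140 x 235 mm, x by y), 60 mm above the bench; z up
- spare_pot: bystander: steel pot with a white lid, 58 mm diameter, 82 mm high, standing on the bench; origin under its centre
- wash_bottle: bystander: white bottle with blue cap, 64 mm diameter, 150 mm high; origin under its centre
- clamp_ring: bystander: steel ring lying flat, 110 mm diameter, 18 mm high; origin under its centre
- seal_ring: bystander: orange ring lying flat, 76 mm diameter, 10 mm high; origin under its centre
- spanner: bystander: steel spanner lying on the bench, roughly 180 mm long
- check_weight: bystander: small brass knobbed check weight, 28 mm diameter, 45 mm high, on the bench beside the balance; origin under its centre
- steel_cup: bystander: open steel cup, 84 mm diameter, 85 mm high; origin under its centre

How it is judged:
On the way, in this order (a step that is already met when the one before it is completed fails the run):
1. both lids are pressed home while the carrier stands on the pan (value of joint each of lid_a, lid_b above 0.0082 m and z of carrier in the frame of pan below 0.02 m and contact force between carrier and balance above 0.5 N), for 0.1 s.
2. the carrier is lifted at least 8 cm clear of the pan, level (z of carrier in the frame of pan above 0.08 m and angle between carrier's own z axis and vertical below 0.12 rad), for 0.3 s.
At the end, for the whole second after the job is handed in: the carrier is held in the fingers, its underside more than 80 mm above the pan, tilted less than 0.12 rad (7 degrees), moving slower than 30 mm/s and 0.2 rad/s, both lids home to within 1.8 mm; nothing touches the balance, and the carrier touches neither bench nor bystanders (all of step 2 and value of joint each of lid_a, lid_b above 0.0082 m and linear speed of carrier below 0.03 m/s and angular speed of carrier below 0.2 rad/s and contact force between the fingers and carrier above 1 N and contact force between balance and anything else below 0.1 N and contact force between carrier and table below 0.05 N and contact force between carrier and spare_pot below 0.05 N and contact force between carrier and wash_bottle below 0.05 N and contact force between carrier and clamp_ring below 0.05 N and contact force between carrier and seal_ring below 0.05 N and contact force between carrier and spanner below 0.05 N and contact force between carrier and steel_cup below 0.05 N and contact force between carrier and check_weight below 0.05 N); the arm keeps its last pose, push and grip.
It fails at once if the carrier is tipped by more than 0.45 rad (26 degrees) (angle between carrier's own z axis and vertical above 0.45 rad).
It fails at once if a bystander is moved by more than 30 mm (distance of any of spare_pot, wash_bottle, clamp_ring, seal_ring, spanner, steel_cup, check_weight from where it was at the start of the episode above 0.03 m).
It also fails if it takes over 43 s, if anything falls off the work surface, if the arm or the gripper's body presses on something with over 40 N, if the wrist force passes 120 N, or if a joint passes its speed limit or range.

## Robot

A 6-joint arm with a two-finger parallel gripper is mounted at the origin on the work surface. World frame = base frame: x ahead of the robot, y to its left, z up, the work surface at z = 0. Lengths are in m, angles in rad, forces in N, time in s.
With the tool pointing down it reaches from about 0.35 to 0.875 m from the base axis. Payload 4.2 kg.
Tool frame: the origin (TCP) lies at the very end of the fingers, on their centre line; the grasp point (between the pads) lies manip.hold_point_z behind it (manip.hold_point_z is the distance from the TCP to the grasp point, in m); z points along the fingers, y is the line along which they close (so a half turn about z gives the same grasp; the last joint's range is limited). The gripper opens to 85 mm and grips with 20 to 120 N. Pads are 22 mm wide; open, the fingers measure 114 mm over their backs; the gripper's body (76 mm by 85 mm) begins 54 mm behind the grasp point. The pads swing forward as they close: fully open they stand 13 mm farther back than shut.
Start: joints at [1.564, 0.385, 0.008, 0, -1.194, -0.259], TCP at [0.164, 0.603, 0.193] pointing down, gripper open.
Joint ranges: [-3.14, 3.14], [-1.21, 2.06], [-1.07, 1.41], [-3.16, 2.05], [-2.99, -0.16], [-3.1, 3.1]. Speed limits (rad/s): [2.79, 2.79, 3.14, 3.14, 3.14, 3.14].

## Interface

Orientations are given as a unit quaternion [w, x, y, z].
In Python, from station import sense, grab_frame, close_job, manip gives the robot as it stands. The module is installed in compiled form; this text tells all that it offers.
- The arm moves only by the tool apply_moves, never from a script. Its arguments are lists of equal length, an entry for each row: "slide": the shift along the tool's x, y, z in m, a list of three; "turn": the turn, a rotation vector about the tool's x, y, z in rad, a list of three; "hand": the opening, from 0 (shut) to 1 (fully open). In form: {"slide": [[dx, dy, dz], ...], "turn": [[ax, ay, az], ...], "hand": [hand, ...]}. A call has 1 to 20 rows; each row is the pose to reach, as a shift and turn from the pose commanded when the call began, along the tool's axes at that moment; what a row does not reach only later rows make up. A row lasts 1/12 s, in which the tool goes at most 41.7 mm and 7.16 degrees, less where a joint would pass 70% of its speed; a pose out of reach is approached as far as the arm can. A call with a gripper value outside its range is refused whole. The fingers move at their own pace and stop on an object; "squeeze" is the grip in N (left out, the last holds). Time passes only in rows, so rows that repeat a pose let the fingers close. It gives the time, the measured TCP pose, the force, the opening and the grip force at its end, in the units of the state.
- sense(): the state, without advancing time (a new reading comes with each control period).
- grab_frame(name): name is "side" or "top" or "wrist"; returns a dict with "image" (384x512x3 uint8, red, green, blue), "depth" (384x512 float32, m along the optical axis (not along the pixel's ray), 0 where there is no reading), "mtx" (3x3 intrinsics, pixels), "extrinsics" (4x4, takes a point from world to camera coordinates). Camera axes: x right, y up, looking along -z (the intrinsics and any distortion apply to the point x, -y, -z); pixel columns grow to the right and rows downward; lengths in m; the calibration is good to about 2 mm. A picture is of the moment at which its call begins.
- close_job(): hands the job in; it is judged then, once.
The state is a dict: "time_s": time; "joint_positions": joint angles; "joint_velocities": joint speeds; "joint_torque": joint torques, N m; "eef_pos": TCP position; "ee_rot": TCP orientation; "wrist_force": force on the tool from outside, world axes, zero at the start; "moment": the same for the moment, N m; "opening": finger opening in m; "grip_force": force on a finger pad.
Only numpy, scipy, OpenCV 4.12 (cv2) and the standard library are available. Lean on these libraries where they do the work, as an engineer would, in place of code of your own. Each camera call takes 0.05 s, during which the arm holds its last target. There are 200 camera calls.

## Working session

There is one attempt and no reset: what is moved stays moved. The work goes in short steps, Python scripts to look and compute and a tool call to move; the robot and the scene stay as the last step left them, time stands still between calls to the robot, and variables do not carry over. Pictures are saved under pics/ and viewed, at most 10 in all, crops included, and the job is handed in when it is done.

Besides the shell and the picture viewer there is one more tool, called after "Call:" in YAML: its name, and indented under it one key for each argument. apply_moves: Moves the arm, as the interface text tells. Its arguments: {"type":"object","properties":{"slide":{"type":"array","items":{"type":"array","items":{"type":"number"}}},"turn":{"type":"array","items":{"type":"array","items":{"type":"number"}}},"hand":{"type":"array","items":{"type":"number"}},"squeeze":{"type":"number"}},"required":["slide","turn","hand"]}

```bash
mkdir -p pics; cat > h.py <<'E'
import numpy as np, cv2
from station import sense, grab_frame, manip
def pts(f):
    d=f["depth"]; K=f["mtx"]; E=np.array(f["extrinsics"])
    v,u=np.indices(d.shape)
    X=np.stack([(u-K[0][2])*d/K[0][0],-(v-K[1][2])*d/K[1][1],-d],-1)
    return (X-E[:3,3])@E[:3,:3]
def ray(f,u,v):
    K=np.array(f["mtx"]);E=np.array(f["extrinsics"])
    r=np.array([(u-K[0,2])/K[0,0],-(v-K[1,2])/K[1,1],-1.])@E[:3,:3]
    return -E[:3,3]@E[:3,:3], r
def save(f,n): cv2.imwrite(f"pics/{n}.png",cv2.cvtColor(f["image"],cv2.COLOR_RGB2BGR))
E
python3 - <<'E'
from h import *
print({k:np.round(v,3) for k,v in sense().items()}, manip.hold_point_z)
a=grab_frame("top");b=grab_frame("side")
for n,f in (("top",a),("side",b)):
    np.savez(n,**f)
    hsv=cv2.cvtColor(f["image"],cv2.COLOR_RGB2HSV);P=pts(f)
    for c,lo,hi in(("green",(40,90,40),(85,255,255)),("blue",(95,110,40),(130,255,255))):
        m=cv2.inRange(hsv,lo,hi);N,L,S,C=cv2.connectedComponentsWithStats(m)
        for i in range(1,N):
            if S[i,4]>40:
                q=P[(L==i)&(f["depth"]>0)]
                print(n,c,S[i],C[i].round(1),np.percentile(q,[2,50,98],axis=0).round(3).tolist() if len(q) else None)
im=np.hstack([cv2.resize(x["image"],(400,300)) for x in(a,b)])
save({"image":im},"p1")
E
```

```text
{'time_s': np.float64(0.0), 'joint_positions': array([ 1.564e+00,  3.860e-01,  7.000e-03, -1.000e-03, -1.194e+00,
       -2.590e-01]), 'joint_velocities': array([ 0.   ,  0.   ,  0.   ,  0.001, -0.002, -0.001]), 'joint_torque': array([-0.0000e+00, -3.9229e+01,  1.8840e+01,  4.1860e+00, -5.0000e-03,
       -0.0000e+00]), 'eef_pos': array([0.164, 0.602, 0.192]), 'ee_rot': array([ 0.001,  0.991, -0.133, -0.   ]), 'wrist_force': array([0.128, 0.409, 0.166]), 'moment': array([-0.009, -0.009,  0.003]), 'grip_force': np.float64(0.0), 'opening': np.float64(0.086)} 0.0187
top green [238 184  21   9 122] [248.2 188.2] [[0.546, 0.009, 0.069], [0.558, 0.04, 0.195], [0.586, 0.078, 0.2]]
top blue [415 123  10   8  69] [419.8 126.6] [[0.786, -0.591, 0.032], [0.797, -0.574, 0.049], [0.806, -0.562, 0.062]]
top blue [432 123  10   8  72] [436.4 126.4] [[0.786, -0.66, 0.007], [0.797, -0.634, 0.047], [0.806, -0.623, 0.06]]
top blue [448 122  11   9  71] [453.1 126.2] [[0.786, -0.717, 0.003], [0.797, -0.695, 0.049], [0.806, -0.683, 0.06]]
top blue [262 178  16  17 227] [269.4 185.9] [[0.545, -0.053, 0.15
[... 283 characters left out ...]
p blue [  0 289  16  14 166] [  6.8 295.9] [[0.214, 0.815, 0.077], [0.234, 0.827, 0.105], [0.253, 0.855, 0.115]]
side green [259 173   9  22 134] [262.9 183.7] [[0.548, -0.026, 0.159], [0.561, 0.045, 0.194], [0.573, 0.073, 0.198]]
side blue [395  41  11  12 100] [400.1  46.6] [[0.005, -0.866, 0.068], [0.026, -0.84, 0.097], [0.045, -0.822, 0.11]]
side blue [311  89   9   9  60] [315.   92.7] [[0.366, -0.661, -0.003], [0.396, -0.437, 0.147], [0.411, -0.424, 0.152]]
side blue [250 166  20  16 198] [258.7 172.7] [[0.548, -0.205, -0.001], [0.58, -0.031, 0.157], [0.601, -0.0, 0.161]]
side blue [256 201  21  18 289] [266.1 209.3] [[0.523, 0.079, 0.152], [0.548, 0.109, 0.158], [0.574, 0.133, 0.163]]
```

View pics/p1.png

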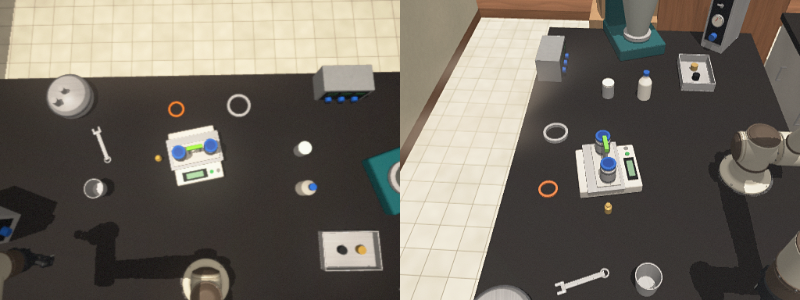

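The carrier is on the balance, at about (250,188) in the top view and (262,185) in the side view. The handle is near (0.557, 0.04) with yaw about 0.186, and both lids are about 8–10 mm proud. I'll move above it for a wrist-camera measurement.

Call:
apply_moves:
  slide:
    - [0,0,-0.03]
    - [0.01,0.01,-0.06]
    - [0.035,0.03,-0.09]
    - [0.065,0.055,-0.12]
    - [0.095,0.08,-0.14]
    - [0.125,0.105,-0.15]
    - [0.155,0.13,-0.15]
    - [0.185,0.155,-0.15]
    - [0.215,0.18,-0.15]
    - [0.245,0.205,-0.15]
    - [0.275,0.23,-0.15]
    - [0.305,0.255,-0.15]
    - [0.335,0.28,-0.15]
    - [0.365,0.305,-0.15]
    - [0.395,0.33,-0.15]
    - [0.425,0.355,-0.15]
    - [0.455,0.38,-0.15]
    - [0.485,0.405,-0.15]
    - [0.51,0.425,-0.15]
    - [0.527,0.438,-0.15]
  turn:
    - [0,0,0]
    - [0,0,0.05]
    - [0,0,0.1]
    - [0,0,0.17]
    - [0,0,0.24]
    - [0,0,0.31]
    - [0,0,0.38]
    - [0,0,0.45]
    - [0,0,0.52]
    - [0,0,0.59]
    - [0,0,0.66]
    - [0,0,0.73]
    - [0,0,0.8]
    - [0,0,0.87]
    - [0,0,0.94]
    - [0,0,1.0]
    - [0,0,1.06]
    - [0,0,1.1]
    - [0,0,1.119]
    - [0,0,1.119]
  hand: [0,0,0,0,0,0,0,0,0,0,0,0,0,0,0,0,0,0,0,0]

```text
time_s: 1.77
eef_pos: [0.5585, 0.0393, 0.3421]
ee_rot: [0.001, 0.769, -0.64, -0.0]
wrist_force: [1.2, -0.1, -0.9]
opening: 0.0001
grip_force: 0.0
```

```bash
cat > m.py <<'E'
from h import *
import sys
s=sense();print({k:np.round(s[k],4).tolist() for k in("time_s","eef_pos","ee_rot","joint_positions","wrist_force","opening")})
f=grab_frame("wrist");np.savez(sys.argv[1],**f);save(f,sys.argv[1])
E_=np.array(f["extrinsics"]);print("cam",(-E_[:3,3]@E_[:3,:3]).round(3),"look",(-E_[2,:3]).round(3))
hsv=cv2.cvtColor(f["image"],cv2.COLOR_RGB2HSV);P=pts(f)
for c,lo,hi in(("green",(40,90,40),(85,255,255)),("blue",(95,110,40),(130,255,255))):
    m=cv2.inRange(hsv,lo,hi);N,L,S,C=cv2.connectedComponentsWithStats(m)
    for i in range(1,N):
        if S[i,4]>150:
            g=(L==i)&(f["depth"]>0);q=P[g]
            zt=np.percentile(q[:,2],90); t=q[abs(q[:,2]-zt)<.004]
            r=cv2.minAreaRect((t[:,:2]*1000).astype(np.float32))
            print(c,S[i],C[i].round(1),"top z",np.median(t[:,2]).round(4),"mean",t.mean(0).round(4),"rect mm",np.round(r[0],1),np.round(r[1],1),round(r[2],1))
E
python3 m.py w1
```

```text
{'time_s': 1.7667, 'eef_pos': [0.5585, 0.0393, 0.3421], 'ee_rot': [0.0007, 0.7687, -0.6396, -0.0004], 'joint_positions': [0.3598, 0.2083, 0.1248, 0.0, -1.4889, -0.177], 'wrist_force': [1.1602, -0.1135, -0.9253], 'opening': 0.0001}
cam [ 0.572 -0.031  0.523] look [-0.053  0.274 -0.96 ]
green [250 135  14  58 788] [256.4 163.9] top z 0.1951 mean [0.5611 0.0351 0.1951] rect mm [561.   36.4] [15.2 65.9] 10.8
blue [ 233   80   46   48 1747] [255.6 103.2] top z 0.1576 mean [ 0.5744 -0.0304  0.1576] rect mm [574.3 -29.6] [54.5 54.7] 10.4
blue [ 237  190   41   37 1240] [257.  208.5] top z 0.1588 mean [0.5484 0.1006 0.1588] rect mm [548.7 100.8] [53.7 49. ] 11.9
```

View pics/w1.png

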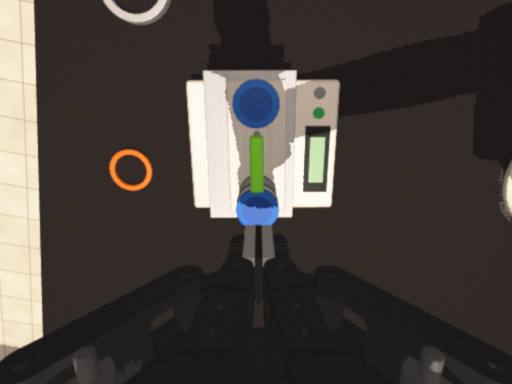

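The wrist view shows the handle at (256,164) and the lids at (256,104) and (257,208). The handle top is at z = 0.195, the lid tops at 0.158 and 0.159, the pot spacing matches the text, and yaw is 10.7°. Next I'll go above lid b, look again from there, then press.

Call:
apply_moves:
  slide:
    - [0.02,-0.001,0.01]
    - [0.05,-0.002,0.03]
    - [0.071,-0.0025,0.06]
    - [0.071,-0.0025,0.09]
    - [0.071,-0.0025,0.12]
    - [0.071,-0.0025,0.14]
    - [0.071,-0.0025,0.155]
    - [0.071,-0.0025,0.16]
    - [0.071,-0.0025,0.16]
    - [0.071,-0.0025,0.16]
  turn:
    - [0,0,0]
    - [0,0,0]
    - [0,0,0]
    - [0,0,0]
    - [0,0,0]
    - [0,0,0]
    - [0,0,0]
    - [0,0,0]
    - [0,0,0]
    - [0,0,0]
  hand: [0,0,0,0,0,0,0,0,0,0]

```text
time_s: 2.65
eef_pos: [0.5736, -0.0272, 0.1837]
ee_rot: [-0.0, 0.77, -0.638, 0.0]
wrist_force: [0.2, 0.2, 0.9]
opening: 0.0
grip_force: 0.0
```

```bash
python3 m.py w2; python3 - <<'E'
from h import *
# ray crossing of green top-face centroid: w1 vs top camera, lids too
A=np.load("w1.npz");B=np.load("top.npz");C=np.load("side.npz")
def x(f,p,g,q):
    o,r=ray(f,*p);o2,r2=ray(g,*q)
    t=np.linalg.lstsq(np.c_[r,-r2],o2-o,rcond=None)[0];return ((o+r*t[0]+o2+r2*t[1])/2).round(4),np.linalg.norm(o+r*t[0]-o2-r2*t[1]).round(4)
print("handle",x(A,(256.4,163.9),B,(248.2,188.2)))
print("lid b",x(A,(255.6,103.2),B,(269.4,185.9)), "lid a top/side",x(B,(228.1,194.5),C,(266.1,209.3)))
E
```

```text
{'time_s': 2.65, 'eef_pos': [0.5736, -0.0272, 0.1837], 'ee_rot': [-0.0002, 0.7699, -0.6382, 0.0004], 'joint_positions': [0.2349, 0.3051, -0.1353, 0.0005, -1.1296, -0.0487], 'wrist_force': [0.1788, 0.1677, 0.8669], 'opening': 0.0}
cam [ 0.587 -0.097  0.364] look [-0.051  0.274 -0.96 ]
green [339 173  15  15 183] [346.  180.1] top z 0.0505 mean [ 0.4757 -0.0349  0.0505] rect mm [475.7 -34.9] [15.9 17.1] 14.9
green [252 303  14  26 300] [258.3 316. ] top z 0.2686 mean [ 0.5725 -0.0195  0.2689] rect mm [572.4 -19.6] [5.  7.2] 16.0
blue [ 221  160   75   70 4130] [258.2 194.5] top z 0.1577 mean [ 0.5749 -0.0331  0.1576] rect mm [574.9 -32. ] [55.7 54. ] 11.9
handle (array([0.5609, 0.0397, 0.1732]), np.float64(0.001))
lid b (array([ 0.5747, -0.0297,  0.132 ]), np.float64(0.0018)) lid a top/side (array([0.5468, 0.1057, 0.1537]), np.float64(0.0033))
```

View pics/w2.png

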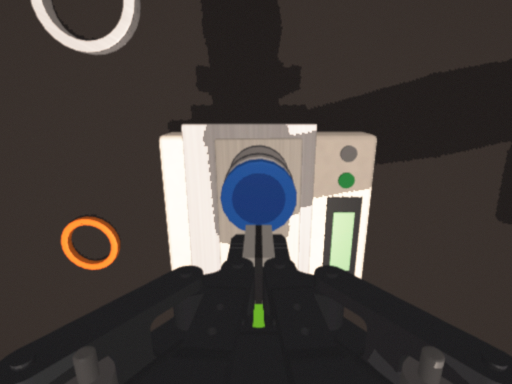

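Wrist view 2 shows lid b at (258,195), directly under the closed fingertips, with the same top height of 0.1577. Now I'll press down gently.

Call:
apply_moves:
  slide:
    - [0.003,0,0.008]
    - [0.003,0,0.016]
    - [0.003,0,0.022]
    - [0.003,0,0.024]
    - [0.003,0,0.025]
    - [0.003,0,0.026]
    - [0.003,0,0.027]
    - [0.003,0,0.028]
    - [0.003,0,0.029]
    - [0.003,0,0.03]
  turn:
    - [0,0,0]
    - [0,0,0]
    - [0,0,0]
    - [0,0,0]
    - [0,0,0]
    - [0,0,0]
    - [0,0,0]
    - [0,0,0]
    - [0,0,0]
    - [0,0,0]
  hand: [0,0,0,0,0,0,0,0,0,0]

```text
time_s: 3.53
eef_pos: [0.5738, -0.0302, 0.1531]
ee_rot: [-0.0, 0.77, -0.638, 0.0]
wrist_force: [0.4, -0.2, -0.3]
opening: 0.0
grip_force: 0.0
```

Call:
apply_moves:
  slide:
    - [0,0,0.001]
    - [0,0,0.002]
    - [0,0,0.003]
    - [0,0,0.003]
  turn:
    - [0,0,0]
    - [0,0,0]
    - [0,0,0]
    - [0,0,0]
  hand: [0,0,0,0]

```text
time_s: 3.87
eef_pos: [0.5736, -0.0303, 0.1497]
ee_rot: [0.0, 0.77, -0.638, -0.0]
wrist_force: [0.2, 0.6, -0.0]
opening: -0.0002
grip_force: 0.0
```

```bash
python3 m.py w3
```

```text
{'time_s': 3.8667, 'eef_pos': [0.5736, -0.0303, 0.1497], 'ee_rot': [0.0002, 0.7697, -0.6384, -0.0002], 'joint_positions': [0.2291, 0.334, -0.1831, -0.0001, -1.0541, -0.0431], 'wrist_force': [0.1745, 0.6453, -0.018], 'opening': -0.0002}
cam [ 0.587 -0.1    0.33 ] look [-0.052  0.274 -0.96 ]
green [346 183  18  17 225] [354.7 191.3] top z 0.0505 mean [ 0.4758 -0.035   0.0505] rect mm [475.6 -34.9] [16.  17.4] 56.8
green [252 303  14  26 299] [258.3 316.1] top z 0.2346 mean [ 0.5726 -0.0226  0.2351] rect mm [572.1 -22.3] [5. 7.] 9.8
blue [ 213  174   89   75 4449] [257.  207.6] top z 0.1577 mean [ 0.5759 -0.0379  0.1576] rect mm [575.6 -34.9] [56.7 48.2] 12.9
```

View pics/w3.png

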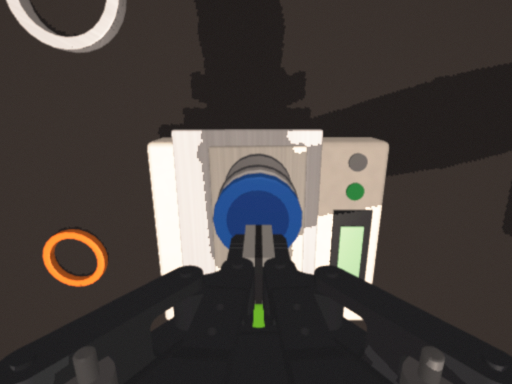

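```bash
python3 - <<'E'
from h import *
f=np.load("w3.npz");P=pts(f);s=sense()
E=f["extrinsics"];K=f["mtx"];X=E[:3,:3]@s["eef_pos"]+E[:3,3];print("tcp px",K[0,2]+K[0,0]*X[0]/-X[2],K[1,2]-K[1,1]*X[1]/-X[2],"depth",-X[2])
for v in range(215,310,8): print(v,[(P[v,u].round(3).tolist(),f["image"][v,u].tolist()) for u in(252,258,264)])
E
```

```text
tcp px 258.294805037684 215.25276722620117 depth 0.19300841217207979
215 [([0.578, -0.033, 0.159], [32, 59, 116]), ([0.574, -0.033, 0.157], [26, 57, 114]), ([0.571, -0.035, 0.159], [29, 57, 114])]
223 [([0.577, -0.028, 0.158], [33, 59, 114]), ([0.573, -0.028, 0.158], [29, 57, 113]), ([0.57, -0.029, 0.158], [34, 60, 114])]
231 [([0.579, -0.041, 0.199], [117, 110, 103]), ([0.576, -0.042, 0.2], [29, 26, 27]), ([0.573, -0.043, 0.201], [118, 110, 104])]
239 [([0.579, -0.041, 0.209], [118, 110, 104]), ([0.576, -0.042, 0.209], [28, 27, 26]), ([0.573, -0.042, 0.208], [118, 110, 104])]
247 [([0.579, -0.041, 0.216], [118, 110, 104]), ([0.576, -0.042, 0.217], [30, 27, 27]), ([0.574, -0.043, 0.217], [118, 110, 104])]
255 [([0.578, -0.041, 0.223], [118, 110, 104]), ([0.576, -0.042, 0.223], [30, 29, 27]), ([0.573, -0.042, 0.223], [117, 110, 103])]
263 [([0.578, -0.042, 0.232], [77, 72, 69]), ([0.575, -0.039, 0.225], [45, 42, 41]), ([0.574, -0.042, 0.23], [88, 82, 77])]
271 [([0.578, -0.042, 0.237], [29, 29, 30]), ([0.575, -0.036, 0.225], [45, 42, 40]), ([0.574, -0.041, 0.233], [30, 30, 30])]
279 [([0.578, -0.039, 0.237], [31, 31, 32]), ([0.574, -0.032, 0.226], [42, 40, 40]), ([0.573, -0.038, 0.233], [29, 30, 31])]
287 [([0.577, -0.034, 0.235], [37, 35, 37]), ([0.573, -0.028, 0.225], [44, 41, 41]), ([0.572, -0.034, 0.234], [30, 31, 32])]
295 [([0.576, -0.031, 0.235], [36, 35, 36]), ([0.573, -0.024, 0.225], [42, 39, 40]), ([0.572, -0.031, 0.234], [34, 32, 33])]
303 [([0.576, -0.027, 0.235], [35, 34, 34]), ([0.572, -0.019, 0.224], [53, 67, 38]), ([0.571, -0.028, 0.234], [35, 34, 34])]
```

The fingertips appear to end about 45 mm above the reported TCP, which would explain why there was no contact. I'll check from the side camera.

```bash
python3 - <<'E'
from h import *
s=grab_frame("side");t=grab_frame("top");np.savez("s2",**s)
c=lambda f,u,v:cv2.resize(f["image"][v-45:v+45,u-60:u+60],(400,300),interpolation=cv2.INTER_CUBIC)
save({"image":np.hstack([c(s,270,160),c(t,255,180)])},"z1")
E=s["extrinsics"];K=s["mtx"]
p=sense()["eef_pos"]
for dz in(0,.047,.07):
    X=E[:3,:3]@(p+[0,0,dz])+E[:3,3];u,v=K[0,2]+K[0,0]*X[0]/-X[2],K[1,2]-K[1,1]*X[1]/-X[2]
    print(dz,u,v,"crop",(u-210)*400/120,(v-115)*300/90,-X[2])
E
```

```text
0 259.52906977307595 174.16629115036335 crop 165.09689924358648 197.22097050121116 1.3767140525038164
0.047 259.631397788662 163.24377626991244 crop 165.4379926288734 160.81258756637482 1.341181274512594
0.07 259.68347506113173 157.68503675731225 crop 165.61158353710576 142.28345585770748 1.3237928937934849
```

View pics/z1.png

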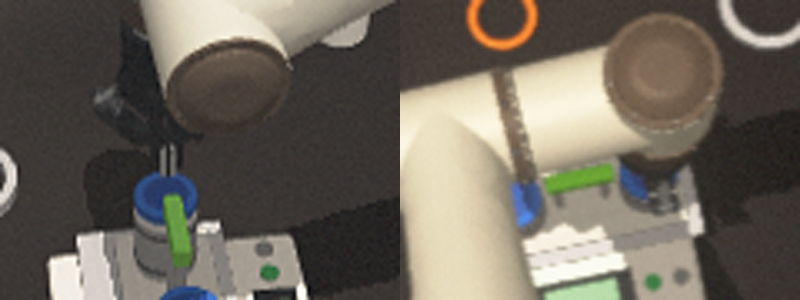

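```bash
python3 - <<'E'
from h import *
f=np.load("s2.npz");P=pts(f)
for v in range(154,174): print(v,[(P[v,u].round(3).tolist(),f["image"][v,u].tolist()) for u in(258,260,262)])
f=np.load("w3.npz");P=pts(f)
print("wrist row scan")
for v in range(224,232): print(v,[(P[v,u].round(3).tolist(),f["image"][v,u].tolist()) for u in(249,267)])
m=cv2.inRange(cv2.cvtColor(f["image"],cv2.COLOR_RGB2HSV),(95,110,40),(130,255,255))
E
```

```text
154 [([0.578, -0.013, 0.252], [41, 43, 43]), ([0.573, -0.038, 0.228], [44, 44, 42]), ([0.567, -0.016, 0.25], [35, 35, 34])]
155 [([0.578, -0.017, 0.244], [38, 39, 39]), ([0.573, -0.035, 0.226], [38, 38, 38]), ([0.567, -0.02, 0.242], [36, 36, 36])]
156 [([0.578, -0.016, 0.241], [36, 35, 34]), ([0.573, -0.032, 0.225], [37, 36, 37]), ([0.567, -0.02, 0.238], [39, 41, 42])]
157 [([0.578, -0.014, 0.239], [33, 32, 33]), ([0.573, -0.032, 0.222], [45, 43, 44]), ([0.567, -0.021, 0.233], [34, 36, 36])]
158 [([0.578, -0.014, 0.235], [42, 40, 43]), ([0.573, -0.024, 0.226], [41, 39, 37]), ([0.567, -0.019, 0.23], [50, 49, 49])]
159 [([0.578, -0.017, 0.228], [60, 60, 58]), ([0.572, -0.018, 0.227], [31, 29, 30]), ([0.567, -0.02, 0.225], [80, 79, 77])]
160 [([0.578, -0.022, 0.219], [107, 105, 102]), ([0.572, -0.017, 0.224], [25, 28, 27]), ([0.567, -0.017, 0.224], [86, 82, 80])]
161 [([0.578, -0.016, 0.221], [106, 103, 100]), ([0.572, -0.018, 0.219], [26, 25, 25]), ([0.567, -0.021, 0.216], [89, 88, 85])]
162 [([0.578, -0.017, 0.216], [102, 101, 99]), ([0.572, -0.019, 0.214], [28, 29, 26]), ([0.567, -0.
[... 1441 characters left out ...]
581, -0.041, 0.191], [59, 73, 108]), ([0.571, -0.042, 0.191], [61, 74, 109])]
225 [([0.581, -0.041, 0.193], [100, 97, 104]), ([0.571, -0.042, 0.191], [100, 98, 105])]
226 [([0.58, -0.041, 0.194], [117, 110, 105]), ([0.572, -0.043, 0.195], [116, 109, 103])]
227 [([0.58, -0.041, 0.196], [118, 110, 104]), ([0.572, -0.043, 0.195], [119, 110, 104])]
228 [([0.58, -0.041, 0.197], [117, 109, 103]), ([0.572, -0.043, 0.197], [119, 111, 105])]
229 [([0.58, -0.041, 0.198], [117, 110, 103]), ([0.572, -0.043, 0.198], [118, 111, 104])]
230 [([0.58, -0.041, 0.199], [119, 112, 105]), ([0.572, -0.043, 0.2], [117, 110, 103])]
231 [([0.58, -0.041, 0.2], [118, 110, 104]), ([0.572, -0.042, 0.2], [118, 110, 104])]
```

Both cameras agree: the pads span z = 0.191–0.228 while the reported TCP is 0.150. The real fingertip is therefore about 41 mm above the stated TCP, and its xy is correct. I'll use that offset, expecting contact at a reported z of about 0.117.

Call:
apply_moves:
  slide:
    - [0,0,0.012]
    - [0,0,0.022]
    - [0,0,0.028]
    - [0,0,0.031]
    - [0,0,0.032]
    - [0,0,0.033]
    - [0,0,0.034]
    - [0,0,0.035]
    - [0,0,0.036]
    - [0,0,0.037]
  turn:
    - [0,0,0]
    - [0,0,0]
    - [0,0,0]
    - [0,0,0]
    - [0,0,0]
    - [0,0,0]
    - [0,0,0]
    - [0,0,0]
    - [0,0,0]
    - [0,0,0]
  hand: [0,0,0,0,0,0,0,0,0,0]

```text
time_s: 4.85
eef_pos: [0.573, -0.0304, 0.1142]
ee_rot: [0.001, 0.77, -0.638, -0.0]
wrist_force: [-4.5, 0.2, 7.4]
opening: -0.0001
grip_force: 3.5
```

Contact at 7.4 N, as expected. Continuing to the stop.

Call:
apply_moves:
  slide:
    - [0,0,0.001]
    - [0,0,0.002]
    - [0,0,0.003]
    - [0,0,0.004]
    - [0,0,0.005]
  turn:
    - [0,0,0]
    - [0,0,0]
    - [0,0,0]
    - [0,0,0]
    - [0,0,0]
  hand: [0,0,0,0,0]

```text
time_s: 5.27
eef_pos: [0.5731, -0.0304, 0.1116]
ee_rot: [0.001, 0.77, -0.638, 0.0]
wrist_force: [-10.5, 4.3, 22.4]
opening: -0.0001
grip_force: 11.2
```

```bash
python3 m.py w4; python3 - <<'E'
from h import *
f=grab_frame("side");P=pts(f);hsv=cv2.cvtColor(f["image"],cv2.COLOR_RGB2HSV)
m=cv2.inRange(hsv,(95,110,40),(130,255,255))>0
for r in((160,190),(195,222)):
    k=np.zeros_like(m);k[r[0]:r[1],245:285]=1;q=P[m&k]
    print(r,q[:,:2].mean(0).round(4),np.percentile(q[:,2],[50,75,90]).round(4))
a=np.load("w4.npz")["image"][130:270,170:350]
save({"image":np.hstack([cv2.resize(a,(400,310)),cv2.resize(f["image"][150:220,220:310],(400,310),interpolation=cv2.INTER_CUBIC)])},"z2")
E
```

```text
{'time_s': 5.2667, 'eef_pos': [0.5731, -0.0304, 0.1116], 'ee_rot': [0.0007, 0.7702, -0.6378, 0.0002], 'joint_positions': [0.2298, 0.37, -0.2347, 0.0014, -0.9669, -0.0432], 'wrist_force': [-10.5212, 4.331, 22.3669], 'opening': -0.0001}
cam [ 0.587 -0.1    0.292] look [-0.053  0.273 -0.961]
green [358 195  21  19 300] [367.9 204.1] top z 0.0505 mean [ 0.4758 -0.0349  0.0505] rect mm [475.5 -34.8] [16.5 17.8] 37.6
blue [ 204  186  105   85 4896] [255.2 221.7] top z 0.1495 mean [ 0.5769 -0.0406  0.1495] rect mm [575.8 -36. ] [56.4 46. ] 12.0
(160, 190) [ 0.5784 -0.0256] [0.1484 0.15   0.1515]
(195, 222) [0.5485 0.1138] [0.1579 0.1594 0.1611]
```

View pics/z2.png

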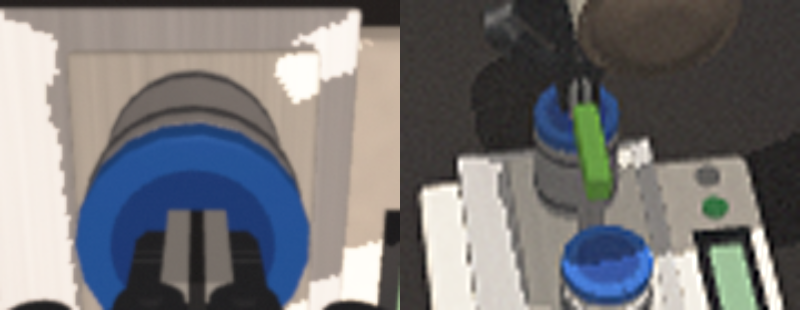

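The crop shows lid b flat on the rim, top at 0.1495, with no white band, so it is home. Lid a at (600,265) in the crop is still proud. Lifting over the handle to lid a.

Call:
apply_moves:
  slide:
    - [0,0,-0.02]
    - [0,0,-0.05]
    - [0,0,-0.08]
    - [-0.01,0,-0.095]
    - [-0.04,0,-0.1]
    - [-0.07,0,-0.1]
    - [-0.1,0,-0.1]
    - [-0.125,0,-0.095]
    - [-0.136,0,-0.08]
    - [-0.136,0,-0.06]
    - [-0.136,0,-0.04]
    - [-0.136,0,-0.028]
    - [-0.136,0,-0.022]
    - [-0.136,0,-0.018]
    - [-0.136,0,-0.016]
    - [-0.136,0,-0.014]
    - [-0.136,0,-0.012]
    - [-0.136,0,-0.011]
    - [-0.136,0,-0.01]
    - [-0.136,0,-0.009]
  turn:
    - [0,0,0]
    - [0,0,0]
    - [0,0,0]
    - [0,0,0]
    - [0,0,0]
    - [0,0,0]
    - [0,0,0]
    - [0,0,0]
    - [0,0,0]
    - [0,0,0]
    - [0,0,0]
    - [0,0,0]
    - [0,0,0]
    - [0,0,0]
    - [0,0,0]
    - [0,0,0]
    - [0,0,0]
    - [0,0,0]
    - [0,0,0]
    - [0,0,0]
  hand: [0,0,0,0,0,0,0,0,0,0,0,0,0,0,0,0,0,0,0,0]

```text
time_s: 7.03
eef_pos: [0.5493, 0.1035, 0.1191]
ee_rot: [-0.001, 0.77, -0.638, 0.001]
wrist_force: [-2.3, -0.6, 7.0]
opening: -0.0002
grip_force: 3.5
```

Call:
apply_moves:
  slide:
    - [0,0,0.001]
    - [0,0,0.002]
    - [0,0,0.003]
    - [0,0,0.004]
    - [0,0,0.005]
    - [0,0,0.006]
    - [0,0,0.007]
    - [0,0,0.008]
    - [0,0,0.009]
  turn:
    - [0,0,0]
    - [0,0,0]
    - [0,0,0]
    - [0,0,0]
    - [0,0,0]
    - [0,0,0]
    - [0,0,0]
    - [0,0,0]
    - [0,0,0]
  hand: [0,0,0,0,0,0,0,0,0]

```text
time_s: 7.78
eef_pos: [0.5495, 0.1035, 0.1117]
ee_rot: [-0.001, 0.77, -0.638, 0.001]
wrist_force: [-8.0, 1.0, 18.3]
opening: 0.0001
grip_force: 9.4
```

Same stop height as lid b (0.1117), with force rising to 18 N. One more small press, a hold, then retreat above the handle with the gripper opening.

Call:
apply_moves:
  slide:
    - [0,0,0.001]
    - [0,0,0.001]
    - [0,0,-0.02]
    - [0,0,-0.05]
    - [0,0,-0.08]
    - [0,0,-0.11]
    - [0.02,0,-0.14]
    - [0.05,0,-0.15]
    - [0.068,0,-0.15]
    - [0.068,0,-0.15]
    - [0.068,0,-0.15]
    - [0.068,0,-0.15]
  turn:
    - [0,0,0]
    - [0,0,0]
    - [0,0,0]
    - [0,0,0]
    - [0,0,0]
    - [0,0,0]
    - [0,0,0]
    - [0,0,0]
    - [0,0,0]
    - [0,0,0]
    - [0,0,0]
    - [0,0,0]
  hand: [0,0,0,0,0,0,1,1,1,1,1,1]

```text
time_s: 8.78
eef_pos: [0.5609, 0.0367, 0.2578]
ee_rot: [0.0, 0.77, -0.638, -0.0]
wrist_force: [0.6, 0.6, 0.0]
opening: 0.0724
grip_force: 0.0
```

```bash
python3 m.py w5; python3 - <<'E'
from h import *
f=grab_frame("side");P=pts(f);hsv=cv2.cvtColor(f["image"],cv2.COLOR_RGB2HSV)
m=cv2.inRange(hsv,(95,110,40),(130,255,255))>0
for r in((160,190),(195,222)):
    k=np.zeros_like(m);k[r[0]:r[1],245:285]=1;q=P[m&k]
    print(r,q[:,:2].mean(0).round(4),np.percentile(q[:,2],[50,75,90]).round(4))
a=np.load("w5.npz")["image"]
save({"image":np.hstack([cv2.resize(a,(400,300)),cv2.resize(f["image"][150:220,220:310],(400,300),interpolation=cv2.INTER_CUBIC)])},"z3")
E
```

```text
{'time_s': 8.7833, 'eef_pos': [0.5609, 0.0367, 0.2578], 'ee_rot': [0.0, 0.7696, -0.6385, -0.0002], 'joint_positions': [0.3534, 0.2384, -0.0394, -0.0003, -1.2933, -0.1676], 'wrist_force': [0.6167, 0.6134, 0.0492], 'opening': 0.0724}
cam [ 0.574 -0.033  0.438] look [-0.052  0.274 -0.96 ]
green [ 249  148   19   76 1370] [258.2 185.2] top z 0.1952 mean [0.5612 0.0346 0.1951] rect mm [561.2  35.9] [15.6 65.4] 11.1
blue [ 229   76   58   61 2788] [257.4 106.1] top z 0.1496 mean [ 0.5744 -0.0306  0.1496] rect mm [574.3 -30.1] [55.  55.6] 11.2
blue [ 233  212   51   49 1844] [258.5 237.3] top z 0.1496 mean [0.5478 0.1041 0.1496] rect mm [548.4 104. ] [54.6 54.8] 13.6
(160, 190) [ 0.5774 -0.0272] [0.1491 0.1504 0.1516]
(195, 222) [0.5482 0.1085] [0.1494 0.1507 0.1521]
```

View pics/z3.png

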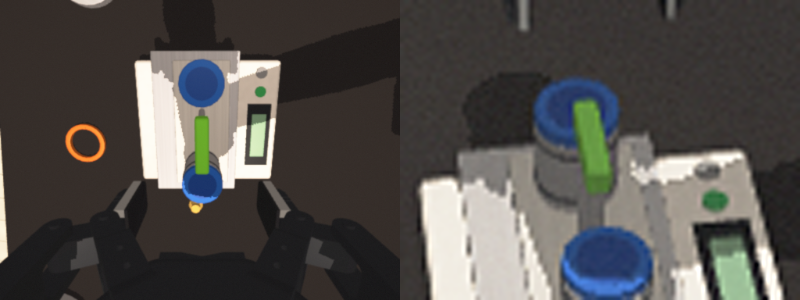

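Both lids show tops at 0.1496 and no white band, so both are home. The handle is at about (202,145) in the left crop, centred between the open fingers, and its world position is (0.561, 0.0365), top at 0.195. Descending to straddle the bar.

Call:
apply_moves:
  slide:
    - [0,0,0.02]
    - [0,0,0.05]
    - [0,0,0.08]
    - [0,0,0.1]
    - [0,0,0.112]
    - [0,0,0.12]
    - [0,0,0.126]
    - [0,0,0.13]
    - [0,0,0.131]
    - [0,0,0.131]
  turn:
    - [0,0,0]
    - [0,0,0]
    - [0,0,0]
    - [0,0,0]
    - [0,0,0]
    - [0,0,0]
    - [0,0,0]
    - [0,0,0]
    - [0,0,0]
    - [0,0,0]
  hand: [1,1,1,1,1,1,1,1,1,1]

```text
time_s: 9.72
eef_pos: [0.5615, 0.0368, 0.1275]
ee_rot: [-0.0, 0.77, -0.638, 0.0]
wrist_force: [-0.4, 0.2, 0.3]
opening: 0.0853
grip_force: 0.0
```

```bash
python3 m.py w6; python3 - <<'E'
from h import *
f=grab_frame("side");np.savez("s3",**f)
a=np.load("w6.npz")["image"]
save({"image":np.hstack([cv2.resize(a,(400,300)),cv2.resize(f["image"][140:215,215:315],(400,300),interpolation=cv2.INTER_CUBIC)])},"z4")
E
```

```text
{'time_s': 9.7167, 'eef_pos': [0.5615, 0.0368, 0.1275], 'ee_rot': [-0.0004, 0.7698, -0.6383, 0.0003], 'joint_positions': [0.3534, 0.3355, -0.2428, 0.0002, -0.9916, -0.1672], 'wrist_force': [-0.3763, 0.227, 0.3217], 'opening': 0.0853}
cam [ 0.575 -0.033  0.308] look [-0.051  0.274 -0.96 ]
green [361 114  21  20 334] [371.  123.6] top z 0.0504 mean [ 0.4758 -0.0349  0.0504] rect mm [475.7 -34.9] [17.2 16.3] 10.9
green [ 240  189   38  140 4919] [259.1 257.2] top z 0.1953 mean [0.562  0.032  0.1952] rect mm [561.5  34.4] [15.9 62.9] 11.2
blue [ 205   52  107  111 9270] [258.  107.2] top z 0.1496 mean [ 0.5745 -0.0311  0.1496] rect mm [574.4 -30.1] [56.2 56.3] 23.4
blue [216 282  27  43 828] [231.4 306.4] top z 0.1495 mean [0.5681 0.0945 0.1494] rect mm [569.9  93.1] [16.7 26. ] 8.9
blue [277 282  27  43 845] [287.9 306.3] top z 0.1495 mean [0.5326 0.0876 0.1494] rect mm [531.3  86.1] [17.4 26.1] 12.1
```

View pics/z4.png

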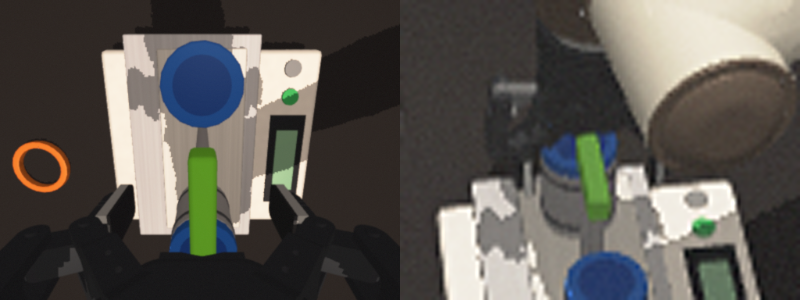

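The wrist view shows the bar at (202,200), centred between the open pads with clearance and no contact. Closing now.

Call:
apply_moves:
  slide:
    - [0,0,0]
    - [0,0,0]
    - [0,0,0]
    - [0,0,0]
    - [0,0,0]
    - [0,0,0]
    - [0,0,0]
    - [0,0,0]
    - [0,0,0]
    - [0,0,0]
  turn:
    - [0,0,0]
    - [0,0,0]
    - [0,0,0]
    - [0,0,0]
    - [0,0,0]
    - [0,0,0]
    - [0,0,0]
    - [0,0,0]
    - [0,0,0]
    - [0,0,0]
  hand: [0,0,0,0,0,0,0,0,0,0]
  squeeze: 60

```text
time_s: 10.65
eef_pos: [0.5613, 0.0366, 0.1272]
ee_rot: [-0.0, 0.77, -0.638, 0.0]
wrist_force: [-0.0, 0.4, 0.8]
opening: 0.0149
grip_force: 59.5
```

Gripped: opening 15 mm (bar 16 mm), 60 N. Lifting smoothly by 13 cm.

Call:
apply_moves:
  slide:
    - [0,0,-0.001]
    - [0,0,-0.003]
    - [0,0,-0.007]
    - [0,0,-0.013]
    - [0,0,-0.021]
    - [0,0,-0.031]
    - [0,0,-0.042]
    - [0,0,-0.054]
    - [0,0,-0.066]
    - [0,0,-0.078]
    - [0,0,-0.09]
    - [0,0,-0.101]
    - [0,0,-0.11]
    - [0,0,-0.118]
    - [0,0,-0.124]
    - [0,0,-0.128]
    - [0,0,-0.13]
    - [0,0,-0.13]
    - [0,0,-0.13]
    - [0,0,-0.13]
  turn:
    - [0,0,0]
    - [0,0,0]
    - [0,0,0]
    - [0,0,0]
    - [0,0,0]
    - [0,0,0]
    - [0,0,0]
    - [0,0,0]
    - [0,0,0]
    - [0,0,0]
    - [0,0,0]
    - [0,0,0]
    - [0,0,0]
    - [0,0,0]
    - [0,0,0]
    - [0,0,0]
    - [0,0,0]
    - [0,0,0]
    - [0,0,0]
    - [0,0,0]
  hand: [0,0,0,0,0,0,0,0,0,0,0,0,0,0,0,0,0,0,0,0]

```text
time_s: 12.32
eef_pos: [0.5608, 0.0365, 0.2563]
ee_rot: [0.001, 0.77, -0.638, -0.0]
wrist_force: [0.2, 0.3, -4.3]
opening: 0.015
grip_force: 58.6
```

Call:
apply_moves:
  slide:
    - [0,0,0]
    - [0,0,0]
    - [0,0,0]
    - [0,0,0]
    - [0,0,0]
    - [0,0,0]
  turn:
    - [0,0,0]
    - [0,0,0]
    - [0,0,0]
    - [0,0,0]
    - [0,0,0]
    - [0,0,0]
  hand: [0,0,0,0,0,0]

```text
time_s: 12.82
eef_pos: [0.5611, 0.0366, 0.257]
ee_rot: [0.0, 0.77, -0.638, -0.0]
wrist_force: [-0.1, 0.2, -5.2]
opening: 0.015
grip_force: 58.6
```

```bash
python3 m.py w7; python3 - <<'E'
from h import *
f=grab_frame("side");P=pts(f);hsv=cv2.cvtColor(f["image"],cv2.COLOR_RGB2HSV)
m=cv2.inRange(hsv,(95,110,40),(130,255,255));N,L,S,C=cv2.connectedComponentsWithStats(m)
for i in range(1,N):
    if S[i,4]>60: q=P[L==i];print(C[i].round(),np.median(q,0).round(3))
a=np.load("w7.npz")["image"]
save({"image":np.hstack([cv2.resize(a,(400,300)),cv2.resize(f["image"][90:240,170:370],(400,300),interpolation=cv2.INTER_CUBIC)])},"z5")
E
```

```text
{'time_s': 12.8167, 'eef_pos': [0.5611, 0.0366, 0.257], 'ee_rot': [0.0, 0.7697, -0.6384, -0.0], 'joint_positions': [0.3532, 0.2391, -0.0406, -0.0, -1.2912, -0.1672], 'wrist_force': [-0.0651, 0.2207, -5.2282], 'opening': 0.015}
cam [ 0.575 -0.033  0.437] look [-0.052  0.274 -0.96 ]
green [ 239  189   39  140 4934] [258.2 257.5] top z 0.325 mean [0.5621 0.0319 0.325 ] rect mm [561.9  34.4] [16.6 62. ] 10.3
blue [ 204   51  108  113 9349] [257.7 107.1] top z 0.2794 mean [ 0.5743 -0.0312  0.2794] rect mm [574.  -30.1] [56.1 56.3] 56.0
blue [234 303   8  22 155] [237.7 313.9] top z 0.3415 mean [0.5693 0.0443 0.3413] rect mm [569.3  44.3] [0.3 2. ] 5.7
[267. 181.] [0.549 0.11  0.279]
```

View pics/z5.png

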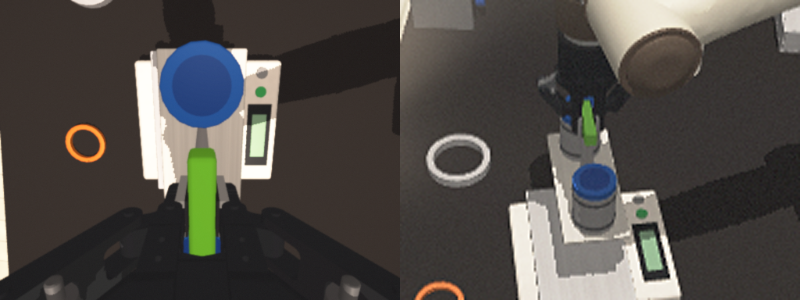

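The carrier hangs level about 13 cm above the pan. Lid tops are at 0.279 on both sides, both still home, and the load is steady at 5.2 N. Handing in.

```bash
python3 -c "
from station import close_job
print(close_job())"
```

```text
the job is handed in; nothing more can be done
None
```

I pressed both lids home on the pan, lifted the carrier level by its green handle to about 13 cm above the pan, and handed the job in while holding it steady; the hand-in call gave no pass or fail verdict.

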